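Hang the tape roll on the turning rack

ROBOT

A 6-joint arm with a two-finger parallel gripper is mounted at the origin on a cart in front of the work surface, level with it; the furniture and walls round the work are solid. World frame = base frame: x ahead of the robot, y to its left, z up, the work surface at z = 0. Lengths are in m, angles in rad, forces in N, time in s.
With the tool pointing down it reaches from about 0.25 to 0.8 m from the base axis. Payload 3.9 kg.
Tool frame: the origin (TCP) lies on the centre line of the jaws, within the pads' length; the fingertips stand 22 mm ahead of it and the grasp point (between the pads) lies 3 mm ahead of it; z points along the fingers, y is the line along which they close (so a half turn about z gives the same grasp; the last joint's range is limited). The gripper opens to 85 mm and grips with 20 to 120 N. Pads are 22 mm wide; open, the fingers measure 114 mm over their backs; the gripper's body (76 mm by 85 mm) begins 54 mm behind the grasp point. The pads swing forward as they close: fully open they stand 13 mm farther back than shut.
Start: joints at [1.312, 0.26, -0.138, 1.173, 0, 1.571], TCP at [0.134, 0.508, 0.253] pointing down, gripper open.
Joint ranges: [-2.78, 2.78], [-0.83, 1.72], [-1.28, 1.37], [-1.9, 2.12], [-1.57, 1.48], [-3.14, 3.14]. Speed limits (rad/s): [2.57, 2.57, 3.14, 3.14, 3.14, 3.14].

INTERFACE

Orientations are given as a unit quaternion [w, x, y, z].
In Python, from station import state, eyes, bot gives the robot as it stands.
- The arm moves only by the tool arm_command, never from a script. Its argument "commands" is a list of rows, each a list of 3 entries, a list of its own where there are three numbers: the turn, a rotation vector about the tool's x, y, z in rad, then the shift along the tool's x, y, z in m, then the opening, from -1 (shut) to 1 (fully open). A call has 1 to 12 rows; each row shifts and turns the commanded pose from where the row before left it, along the tool's axes as they then stand; what a row does not reach is not made up. A row lasts 1/12 s, in which the tool goes at most 41.7 mm and 7.16 degrees, less where a joint would pass 70% of its speed; a pose out of reach is approached as far as the arm can. A call with a gripper value outside its range is refused whole. The fingers move at their own pace and stop on an object; "squeeze" is the grip in N (left out, the last holds). Time passes only in rows, so rows that do not move let the fingers close. It gives the time, the measured TCP pose, the force, the opening and the grip force at its end, in the units of the state.
- state(): the state, without advancing time (a new reading comes with each control period).
- eyes.capture(name): name is "side" or "top" or "wrist"; returns a dict with "frame" (400x640x3 uint8, blue, green, red), "K" (3x3 intrinsics, pixels), "distortion" ([k1, k2, p1, p2, k3] as OpenCV has them; the pictures are not rectified), "R" (3x3) and "t" (3): a world point X has camera coordinates R X + t. Camera axes: x right, y down, z forward; pixel columns grow to the right and rows downward; lengths in m; the calibration is good to about 2 mm. A picture is of the moment at which its call begins. There is no depth.
- bot.close_job(): hands the job in; it is judged then, once.
Trained networks look in the newest picture that a camera, given by its name, has taken for a name from the list of things; names that differ only in an ending like _2 or _b are one class to them, and where a whole thing is asked for, a point or a joint stands for the part that bears it (a point fixed in the world has none). Each returns a list of dicts, best first, with "p" (0 to 1); they miss things now and then, are a little off and sometimes report something else, mostly with a low value. They report only what shows in the picture. A call takes as long as a camera call.
- eyes.find_in(camera, thing): "extent" ([left, top, right, bottom] in pixels, round what is visible of it).
- eyes.silhouettes(camera, thing): "mask" (400x640 bool, what is visible of it) and "extent" ([left, top, right, bottom] in pixels, round what is visible of it).
- eyes.landmark_of(camera, thing): "at" ([column, row] in pixels: a listed point, or the origin of a listed thing).
The state is a dict: "clock": time; "q": joint angles; "qvel": joint speeds; "joint_efforts": joint torques, N m; "tool_pos": TCP position; "orientation": TCP orientation; "ft_force": force on the tool from outside, world axes, zero at the start; "ft_torque": the same for the moment, N m; "opening": opening from 0.0 (shut) to 1.0 (fully open); "gripper_force": force on a finger pad.
Only numpy, scipy, OpenCV 4.12 (cv2) and the standard library are available. Lean on these libraries where they do the work, as an engineer would, in place of code of your own. Each camera call takes 0.05 s, during which the arm holds its last target. There are 200 camera calls.

TASK

Turn the tape rack until its one empty hook stands over the yellow mark on the front of the rack's base. Then take the roll of masking tape that stands in the wooden cradle and hang it on that hook; leave it hanging there without a big swing, the hook still over the mark.

Things in the scene. Friction and masses are not known exactly. Their poses are not given: they have to be found in the camera images.
- carousel (a joint): turning part of the tape rack: hub with four hook arms at 90 degrees. Rad, counter-clockwise from above; 0 = empty hook over the yellow mark on the fixed base, positive = to the robot's right of it. Light friction (0.06 N m), no spring; limits +-3.1. Other hooks carry fixed grey, blue and green rolls (tops 16 mm above the arms). All that turns is within 155 mm of the axis.
- grip_bar (a point): middle of the top face of the red grip bar on the rack's turning axis, 194 mm above the work surface. The bar turns the hub; it is 56 mm long along this point's x, 14 mm thick along its y, its upright sides free for 33 mm below the top, down to the hub (68 mm across). z is up.
- free_hook (a point): point on top of the empty hook's arm, 150 mm above the work surface, 105 mm from the rack's axis. -x points outward along the arm, z up. The arm is a level round bar 8 mm thick; 150 mm from the axis its tip turns up, 8 mm above the arm's top (open fingers must clear it). A roll goes on over the tip and hangs with its bore on the arm.
- tape_roll: loose tan roll of masking tape standing on edge in the wooden cradle, about 70 g: outside diameter 101 mm, 24 mm thick, bore 73 mm (rim 14 mm). Origin: centre of one flat face; z along the roll's axis (level), into the roll. The fixed cradle's side walls, 39 mm apart over their outsides, reach 32 mm above the work surface beside the flat faces.
- tape_mid (a point): centre of the same roll's bore, midway between its flat faces (about 57 mm above the work surface at the start); z runs along the roll's axis.

How it is judged:
By the outcome, as a careful person would: the job done as asked, in the order asked, and still so for the second after the job is handed in, with the robot touching nothing.
It also fails if it takes over 54 s, if anything falls off the work surface, if the arm or the gripper's body presses on something with over 40 N, if the wrist force passes 120 N, or if a joint passes its speed limit or range.

## Working session

There is one attempt and no reset: what is moved stays moved. The work goes in short steps, Python scripts to look and compute and a tool call to move; the robot and the scene stay as the last step left them, time stands still between calls to the robot, and variables do not carry over. Pictures are saved under pics/ and viewed, at most 10 in all, crops included, and the job is handed in when it is done.

Besides the shell and the picture viewer there is one more tool, called as name(argument=value, ...) on one line, values as JSON. arm_command: Moves the arm, as the interface text tells. Its arguments: {"type":"object","properties":{"commands":{"type":"array","items":{"type":"array"}},"squeeze":{"type":"number"}},"required":["commands"]}

```bash
mkdir -p pics; ls; cat > h.py <<'E'
import numpy as np, cv2
from scipy.spatial.transform import Rotation as Ro
from station import state, eyes, bot
def cap(n,save=None):
    c=eyes.capture(n)
    if save: cv2.imwrite('pics/'+save,c['frame'])
    return c
def ray(c,uv):
    p=cv2.undistortPoints(np.array([[uv]],float),np.array(c['K']),np.array(c['distortion']))[0,0]
    R=np.array(c['R']);t=np.array(c['t'])
    d=R.T@np.array([p[0],p[1],1]);return -R.T@t,d/np.linalg.norm(d)
def onz(c,uv,z):
    o,d=ray(c,uv);return o+d*(z-o[2])/d[2]
def proj(c,X):
    return cv2.projectPoints(np.array(X,float).reshape(-1,3),cv2.Rodrigues(np.array(c['R']))[0],np.array(c['t'],float),np.array(c['K']),np.array(c['distortion']))[0][:,0]
def tri(l):
    A=0;b=0
    for c,uv in l:
        o,d=ray(c,uv);P=np.eye(3)-np.outer(d,d);A=A+P;b=b+P@o
    return np.linalg.solve(A,b)
def pose():
    s=state();q=s['orientation'];return np.array(s['tool_pos']),Ro.from_quat([q[1],q[2],q[3],q[0]]).as_matrix()
E
python3 - <<'E'
from h import *
np.set_printoptions(precision=4,suppress=True)
C={n:cap(n,n+'0.png') for n in ('side','top','wrist')}
cv2.imwrite('pics/both.png',cv2.resize(np.vstack([C['side']['frame'],C['top']['frame']]),(480*1,600)))
for n in C:
    print(n,-np.array(C[n]['R']).T@C[n]['t'])
    for th in ('grip_bar','free_hook','tape_roll','tape_mid'):
        print(n,th,[(np.round(d['at'],1).tolist(),round(d['p'],2)) for d in eyes.landmark_of(n,th)[:3]])
print(pose())
E
```

```text
pics
side [0.6033 0.91   0.4655]
side grip_bar [([260.0, 173.5], 0.98)]
side free_hook [([269.0, 174.8], 0.82)]
side tape_roll [([388.0, 283.6], 0.79)]
side tape_mid [([380.5, 284.1], 0.69)]
top [0.4047 0.1447 0.9899]
top grip_bar [([366.1, 128.4], 0.95)]
top free_hook [([407.3, 145.4], 0.66)]
top tape_roll [([239.3, 243.6], 0.95)]
top tape_mid [([241.8, 235.7], 0.9)]
wrist [0.0673 0.5251 0.3723]
wrist grip_bar []
wrist free_hook []
wrist tape_roll []
wrist tape_mid []
(array([0.1344, 0.5075, 0.2533]), array([[-0.9667,  0.2559,  0.    ],
       [ 0.2559,  0.9667,  0.0001],
       [-0.    ,  0.0001, -1.    ]]))
```

View pics/top0.png

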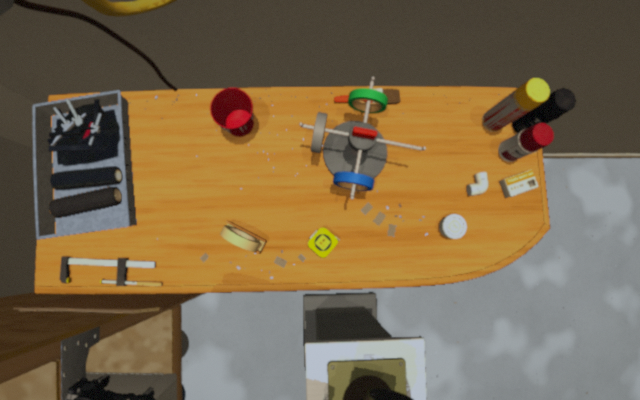

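View pics/side0.png

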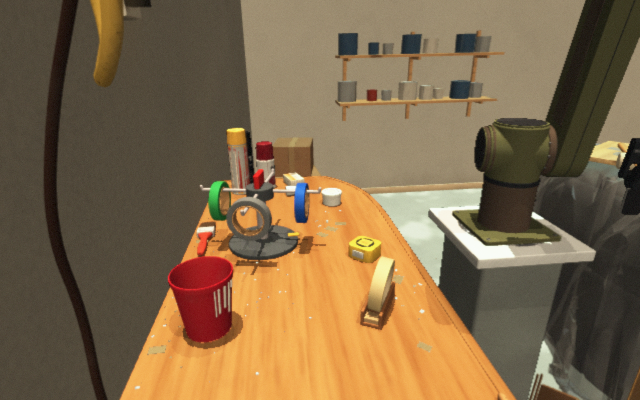

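```bash
python3 - <<'E'
from h import *
np.set_printoptions(precision=4,suppress=True)
s=cap('side');t=cap('top')
L={}
for th in ('grip_bar','free_hook','tape_roll','tape_mid'):
    a=eyes.landmark_of('side',th);b=eyes.landmark_of('top',th)
    if a and b: L[th]=tri([(s,a[0]['at']),(t,b[0]['at'])]);print(th,L[th],proj(s,L[th])-a[0]['at'],proj(t,L[th])-b[0]['at'])
    z={'grip_bar':.194,'free_hook':.15}.get(th,.057)
    if a: print('  side@z',onz(s,a[0]['at'],z))
    if b: print('  top@z',onz(t,b[0]['at'],z))
E
```

```text
grip_bar [0.6622 0.0114 0.1909] [[-0.4615 -0.1247]] [[-0.0205  0.5091]]
  side@z [0.6604 0.0228 0.194 ]
  top@z [0.6624 0.0118 0.194 ]
free_hook [ 0.6359 -0.0888  0.1519] [[-0.2386 -0.0583]] [[-0.0201  0.2787]]
  side@z [ 0.6355 -0.0942  0.15  ]
  top@z [ 0.6371 -0.0894  0.15  ]
tape_roll [0.414  0.324  0.0531] [[-0.3261 -0.0172]] [[-0.068  0.228]]
  side@z [0.4152 0.3297 0.057 ]
  top@z [0.4145 0.3231 0.057 ]
tape_mid [0.4297 0.3221 0.0608] [[-1.3432 -0.0849]] [[-0.2711  0.9463]]
  side@z [0.4256 0.3172 0.057 ]
  top@z [0.4321 0.3221 0.057 ]
```

The top view shows the rack at about (360,140), with the empty hook pointing right to (425,149) and the blue roll in front. The tape roll is at (243,237). In the side view the yellow mark is on the base at about (293,235), on the robot's side.

```bash
python3 - <<'E'
from h import *
np.set_printoptions(precision=4,suppress=True)
s=cap('side');t=cap('top')
f=s['frame'];h=cv2.cvtColor(f,cv2.COLOR_BGR2HSV)
m=cv2.inRange(h,(18,140,120),(35,255,255));m[:, :230]=0;m[:,310:]=0;m[:215]=0;m[255:]=0
v,u=np.nonzero(m);print('mark px',u.min(),u.max(),v.min(),v.max(),len(u),u.mean(),v.mean())
for z in (.005,.01,.015):print(z,onz(s,(u.mean(),v.mean()),z))
# bar in top
h=cv2.cvtColor(t['frame'],cv2.COLOR_BGR2HSV)
m=cv2.inRange(h,(0,150,100),(6,255,255))|cv2.inRange(h,(172,150,100),(180,255,255));m[:,:345]=0;m[:,390:]=0;m[:120]=0;m[145:]=0
v,u=np.nonzero(m);P=np.array([onz(t,p,.194)[:2] for p in zip(u,v)]);c=P.mean(0);w,V=np.linalg.eigh(np.cov(P.T));print('bar',c,len(u),np.degrees(np.arctan2(V[1,1],V[0,1])))
for th in('tape_roll','carousel'):
    k=eyes.silhouettes('top',th)
    for d in k[:1]:
        v,u=np.nonzero(d['mask']);P=np.array([onz(t,p,.107)[:2] for p in zip(u,v)]);w,V=np.linalg.eigh(np.cov(P.T));print(th,d['p'],d['extent'],P.mean(0),np.degrees(np.arctan2(V[1,1],V[0,1])),np.sqrt(w))
a=f[150:270,190:340];b=t['frame'][80:220,290:440];e=t['frame'][200:270,200:300]
cv2.imwrite('pics/crops.png',np.hstack([cv2.resize(a,(400,320),interpolation=3),cv2.resize(b,(340,320),interpolation=3)]))
cv2.imwrite('pics/roll.png',cv2.resize(e,(600,420),interpolation=3))
E
```

```text
mark px 288 299 232 236 42 293.3333333333333 233.78571428571428
0.005 [ 0.5791 -0.0199  0.005 ]
0.01 [ 0.5793 -0.0098  0.01  ]
0.015 [0.5796 0.0003 0.015 ]
bar [0.6594 0.0127] 161 78.32509115852459
tape_roll 0.64 [221.0, 226.7, 258.7, 252.6] [0.4271 0.3079] 60.96537006723414 [0.0106 0.0263]
carousel 0.63 [299.4, 80.2, 425.3, 197.8] [0.678  0.0205] 164.94441119072286 [0.0554 0.0785]
```

View pics/crops.png

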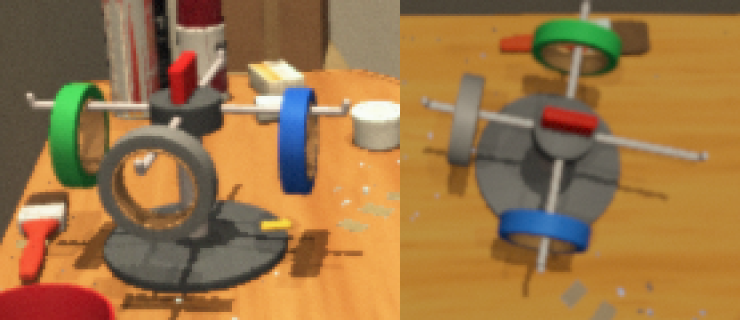

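The crop confirms it: the bar runs along the empty hook's arm, and the mark is on the base on the robot's side. Moving over.

arm_command(commands=[[[0,0,0],[-0.034,-0.021,-0.005],1],[[0,0,0],[-0.034,-0.021,-0.005],1],[[0,0,0],[-0.034,-0.021,-0.005],1],[[0,0,0],[-0.034,-0.021,-0.005],1],[[0,0,0],[-0.034,-0.021,-0.005],1],[[0,0,0],[-0.034,-0.021,-0.005],1],[[0,0,0],[-0.034,-0.021,-0.005],1],[[0,0,0],[-0.034,-0.021,-0.005],1],[[0,0,0],[-0.034,-0.021,-0.005],1],[[0,0,0],[-0.034,-0.021,-0.005],1],[[0,0,0],[-0.034,-0.021,-0.005],1],[[0,0,0],[-0.034,-0.021,-0.005],1]])

```text
clock: 2.45
tool_pos: [0.4653, 0.1577, 0.3138]
orientation: [0.0, 0.129, 0.992, 0.0]
ft_force: [1.0, 0.8, 0.8]
opening: 0.998
gripper_force: 0.0
```

```bash
python3 - <<'E'
from h import *
s=state();print(s['clock'],s['q'],s['tool_pos'],pose()[1])
E
```

```text
2.45 [ 3.26673017e-01  1.82261178e-01 -8.35822471e-02  1.30425895e+00
  1.77002465e-04  5.85749087e-01] [0.46533548 0.1577169  0.31379505] [[-9.66626961e-01  2.56187347e-01  6.00453576e-04]
 [ 2.56187600e-01  9.66627002e-01  3.90326627e-04]
 [-4.80417897e-04  5.31129002e-04 -9.99999744e-01]]
```

arm_command(commands=[[[0,0,0],[-0.033,-0.021,0],1],[[0,0,0],[-0.033,-0.021,0],1],[[0,0,0],[-0.033,-0.021,0],1],[[0,0,0],[-0.033,-0.021,0],1],[[0,0,0],[-0.033,-0.021,0],1]])

```text
clock: 2.87
tool_pos: [0.5979, 0.014, 0.3133]
orientation: [0.0, 0.129, 0.992, 0.0]
ft_force: [1.2, -0.2, 1.5]
opening: 1.005
gripper_force: 0.0
```

```bash
python3 - <<'E'
from h import *
np.set_printoptions(precision=4,suppress=True)
w=cap('wrist','w1.png');print(pose()[0],state()['clock'])
for th in ('grip_bar','free_hook'):
    for d in eyes.landmark_of('wrist',th)[:2]: print(th,d,onz(w,d['at'],.194 if th=='grip_bar' else .15))
E
```

```text
[0.603  0.0087 0.3119] 2.9167
grip_bar {'at': [330.5, 258.8], 'p': 0.75} [0.6549 0.0097 0.194 ]
free_hook {'at': [224.6, 242.9], 'p': 0.96} [ 0.6332 -0.0937  0.15  ]
```

View pics/w1.png

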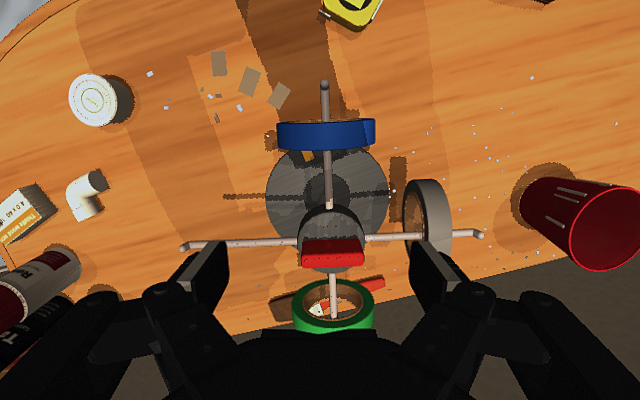

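The wrist view shows the empty arm's tip at (183,246), the bar at (333,253), and a sliver of the yellow mark at (307,155), just below the blue roll.

```bash
python3 - <<'E'
from h import *
np.set_printoptions(precision=4,suppress=True)
w=cap('wrist');s=cap('side');t=cap('top');print(pose()[0])
G=[];H=[]
for n,c in(('wrist',w),('side',s),('top',t)):
    d=eyes.landmark_of(n,'grip_bar');e=eyes.landmark_of(n,'free_hook')
    if d:G.append((c,d[0]['at']));print(n,'bar',onz(c,d[0]['at'],.194))
    if e:H.append((c,e[0]['at']));print(n,'hook',onz(c,e[0]['at'],.15))
if G:print(tri(G))
if H:print(tri(H))
h=cv2.cvtColor(w['frame'],cv2.COLOR_BGR2HSV)
m=cv2.inRange(h,(20,150,80),(32,255,255));m[:148]=0;m[175:]=0;m[:,:290]=0;m[:,:]*=1;m[:,325:]=0
v,u=np.nonzero(m);print('mark',len(u),u.min(),u.max(),v.min(),v.max())
hs=cv2.cvtColor(s['frame'],cv2.COLOR_BGR2HSV)
k=cv2.inRange(hs,(18,140,120),(35,255,255));k[:,:230]=0;k[:,310:]=0;k[:215]=0;k[255:]=0
vs,us=np.nonzero(k)
for z in(.008,.012,.016):
  print(z,'wrist',onz(w,(u.mean(),v.mean()),z)[:2],'side x range',onz(s,(us.min(),vs.mean()),z)[:2],onz(s,(us.max(),vs.mean()),z)[:2])
m=cv2.inRange(h,(0,150,90),(6,255,255))|cv2.inRange(h,(172,150,90),(180,255,255));m[:230]=0;m[265:]=0;m[:,:280]=0;m[:,380:]=0
v,u=np.nonzero(m);print('bar',u.min(),u.max(),v.min(),v.max());bx=cv2.minAreaRect(np.c_[u,v].astype(np.float32));P=[onz(w,p,.194)[:2] for p in cv2.boxPoints(bx)];print(np.array(P))
cv2.imwrite('pics/w2.png',w['frame']);
E
```

```text
[0.5961 0.0164 0.3133]
wrist bar [0.6578 0.0114 0.194 ]
wrist hook [ 0.6345 -0.0907  0.15  ]
side bar [0.654 0.014 0.194]
side hook [ 0.6404 -0.0959  0.15  ]
top bar [0.6582 0.0136 0.194 ]
[0.6564 0.0127 0.1945]
[ 0.6375 -0.0913  0.1503]Traceback (most recent call last):
  File "<stdin>", line 13, in <module>
    return umr_minimum(a, axis, None, out, keepdims, initial, where)
ValueError: zero-size array to reduction operation minimum which has no identity
```

arm_command(commands=[[[0,0,0],[-0.031,0.006,0],1],[[0,0,0],[-0.031,0.006,0],1],[[0,0,-0.1245],[0,0,0],1],[[0,0,-0.1245],[0,0,0],1],[[0,0,-0.1245],[0,0,0],1],[[0,0,-0.1245],[0,0,0],1],[[0,0,-0.1245],[0,0,0],1],[[0,0,-0.1245],[0,0,0],1],[[0,0,-0.1245],[0,0,0],1],[[0,0,-0.1245],[0,0,0],1],[[0,0,-0.1245],[0,0,0],1],[[0,0,-0.1245],[0,0,0],1]])

```text
clock: 4.47
tool_pos: [0.6597, 0.012, 0.3135]
orientation: [0.0, -0.476, 0.879, -0.0]
ft_force: [0.0, -0.4, -0.6]
opening: 1.001
gripper_force: 0.0
```

arm_command(commands=[[[0,0,-0.1245],[0,0,0.02],1],[[0,0,-0.1245],[0,0,0.02],1],[[0,0,-0.1245],[0,0,0.01],1],[[0,0,0],[0,0,0],1],[[0,0,0],[0,0,0],1]])

```text
clock: 4.88
tool_pos: [0.6593, 0.0119, 0.263]
orientation: [-0.001, -0.628, 0.778, 0.0]
ft_force: [1.1, -0.3, 0.4]
opening: 1.0
gripper_force: 0.0
```

```bash
cat > loc.py <<'E'
from h import *
np.set_printoptions(precision=4,suppress=True)
w=cap('wrist','w3.png');s=cap('side','s3.png');t=cap('top','t3.png');p,R=pose();print(p,R[:,0],state()['q'],state()['clock'])
for n,c in(('wrist',w),('side',s),('top',t)):
    d=eyes.landmark_of(n,'grip_bar');e=eyes.landmark_of(n,'free_hook')
    if d:x=onz(c,d[0]['at'],.194);print(n,'bar',x,'tool',R.T@(x-p))
    if e:x=onz(c,e[0]['at'],.15);print(n,'hook',x,'ang',np.degrees(np.arctan2(x[1]-.0125,x[0]-.659)))
E
python3 loc.py
```

```text
[0.6606 0.0117 0.2647] [-0.2111 -0.9775 -0.0005] [ 0.0177  0.497   0.2573  1.3287 -0.     -1.3404] 5.0333
wrist bar [0.6584 0.0102 0.194 ] tool [0.0019 0.002  0.0707]
wrist hook [ 0.6379 -0.0933  0.15  ] ang -101.27695072865605
side bar [0.6607 0.0211 0.194 ] tool [-0.0092  0.002   0.0707]
side hook [ 0.6314 -0.0917  0.15  ] ang -104.85548072615269
top bar [0.6598 0.0119 0.194 ] tool [-0.      0.0009  0.0707]
top hook [ 0.646 -0.087  0.15 ] ang -97.41425381619806
```

View pics/w3.png

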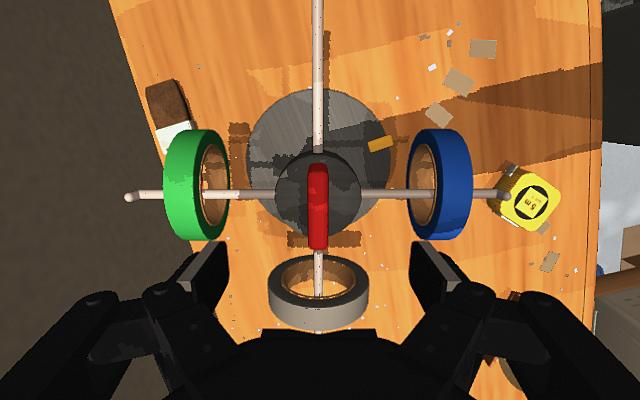

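The picture shows the bar centred between the fingers and aligned with them. The yellow mark is fully visible on the base at (380,144).

```bash
python3 - <<'E'
from h import *
np.set_printoptions(precision=4,suppress=True)
w=cap('wrist');f=w['frame']
h=cv2.cvtColor(f,cv2.COLOR_BGR2HSV)
m=cv2.inRange(h,(18,150,110),(32,255,255));m[:130]=0;m[158:]=0;m[:,:362]=0;m[:,398:]=0
v,u=np.nonzero(m);print(len(u),u.min(),u.max(),v.min(),v.max());bx=cv2.boxPoints(cv2.minAreaRect(np.c_[u,v].astype(np.float32)))
A=np.array([.659,.0120])
# base disc edge (grey low saturation) left/right/top edges
g=(h[...,1]<70).astype(np.uint8)
rim=[]
for v0 in range(100,185,4):
    r=np.nonzero(g[v0,235:410])[0]+235
    if len(r): rim+=[(r.min(),v0),(r.max(),v0)]
rim=np.array(rim,float)
for z in(.006,.01,.014,.018):
    P=np.array([onz(w,p,z)[:2] for p in bx]);c=onz(w,(u.mean(),v.mean()),z)[:2]
    Q=np.array([onz(w,p,z)[:2] for p in rim])
    from scipy.optimize import least_squares
    r=least_squares(lambda q:np.hypot(*(Q-q[:2]).T)-q[2],[.659,.012,.08],loss='soft_l1',f_scale=.001).x
    print(z,'mark',c,'ang',np.degrees(np.arctan2(*(c-A)[::-1])),np.hypot(*(c-A)),'disc',r,'ang2',np.degrees(np.arctan2(*(c-r[:2])[::-1])))
print(P, bx)
E
```

```text
186 370 393 135 151
0.006 mark [0.5774 0.0016] ang -172.7329911990008 0.08225023158437726 disc [0.6583 0.011  0.089 ] ang2 -173.39840132621995
0.01 mark [0.5781 0.001 ] ang -172.25680795394578 0.08162259107947574 disc [0.6581 0.0103 0.0881] ang2 -173.39600875049362
0.014 mark [0.5788 0.0004] ang -171.7732787002878 0.08100067556374355 disc [0.658  0.0096 0.0872] ang2 -173.39356409060397
0.018 mark [ 0.5795 -0.0002] ang -171.2823026141826 0.08038461791568272 disc [0.6579 0.0089 0.0862] ang2 -173.39106525591055
[[ 0.5946 -0.0036]
 [ 0.5677 -0.0077]
 [ 0.5651  0.0046]
 [ 0.5923  0.0088]] [[368.726  142.6028]
 [390.5342 134.4247]
 [394.1917 144.1781]
 [372.3835 152.3562]]
```

arm_command(commands=[[[0,0,0],[0,0.001,0.024],1],[[0,0,0],[0,0,0.024],1],[[0,0,0],[0,0,0.024],0.6],[[0,0,0],[0,0,0],0],[[0,0,0],[0,0,0],-1],[[0,0,0],[0,0,0],-1],[[0,0,0],[0,0,0],-1],[[0,0,0],[0,0,0],-1],[[0,0,0],[0,0,0],-1],[[0,0,0],[0,0,0],-1]], squeeze=25)

```text
clock: 6.22
tool_pos: [0.6599, 0.0118, 0.1934]
orientation: [0.001, -0.629, 0.778, -0.001]
ft_force: [-0.8, 0.6, 6.7]
opening: 0.157
gripper_force: 27.7
```

```bash
python3 loc.py
```

```text
[0.6599 0.0118 0.1935] [-0.2095 -0.9778 -0.0009] [ 0.0178  0.5174  0.107   1.1569  0.0001 -1.3419] 6.3667
wrist bar [0.6593 0.011  0.194 ] tool [ 0.0009  0.0004 -0.0005]
wrist hook [ 0.635  -0.0923  0.15  ] ang -102.89727577160508
side bar [0.6536 0.0327 0.194 ] tool [-0.0192  0.0105 -0.0005]
top bar [0.6599 0.0163 0.194 ] tool [-0.0044  0.001  -0.0005]
```

arm_command(commands=[[[0,0,0.06],[0,0,0],-1],[[0,0,0.11],[0,0,0],-1],[[0,0,0.12],[0,0,0],-1],[[0,0,0.12],[0,0,0],-1],[[0,0,0.12],[0,0,0],-1],[[0,0,0.12],[0,0,0],-1],[[0,0,0.12],[0,0,0],-1],[[0,0,0.12],[0,0,0],-1],[[0,0,0.12],[0,0,0],-1],[[0,0,0.11],[0,0,0],-1],[[0,0,0.08],[0,0,0],-1],[[0,0,0.04],[0,0,0],-1]])

```text
clock: 7.67
tool_pos: [0.6612, 0.0104, 0.1934]
orientation: [0.003, -0.058, 0.998, -0.001]
ft_force: [2.5, -2.9, 3.4]
opening: 0.156
gripper_force: 27.4
```

arm_command(commands=[[[0,0,0],[0,0,0],-1],[[0,0,0],[0,0,0],-1],[[0,0,0],[0,0,0],0],[[0,0,0],[0,0,0],0],[[0,0,0],[0,0,0],0],[[0,0,0],[0,0,-0.02],0],[[0,0,0],[0,0,-0.035],0.5],[[0,0,0],[0,0,-0.035],1],[[0,0,0],[0,0,-0.03],1],[[0,0,0],[0,0,0],1],[[0,0,0],[0,0,0],1]])

```text
clock: 8.58
tool_pos: [0.6598, 0.0121, 0.3134]
orientation: [0.002, -0.06, 0.998, 0.0]
ft_force: [0.4, 0.5, -0.0]
opening: 1.0
gripper_force: 0.0
```

```bash
python3 loc.py
```

```text
[0.6581 0.0119 0.3095] [-0.9928 -0.1198  0.0033] [ 0.018   0.4944  0.3677  1.4473  0.0002 -0.1021] 8.7333
wrist bar [0.6567 0.0101 0.194 ] tool [ 0.0013 -0.0017  0.1155]
wrist hook [ 0.5535 -0.0031  0.15  ] ang -171.59152426427354
side bar [0.654  0.0015 0.194 ] tool [ 0.005  -0.0099  0.1155]
side hook [ 0.551  -0.0136  0.15  ] ang -166.39429821084056
top bar [0.6591 0.0138 0.194 ] tool [-0.0016  0.0017  0.1155]
top hook [ 0.5625 -0.0058  0.15  ] ang -169.24341064481192
```

View pics/w3.png

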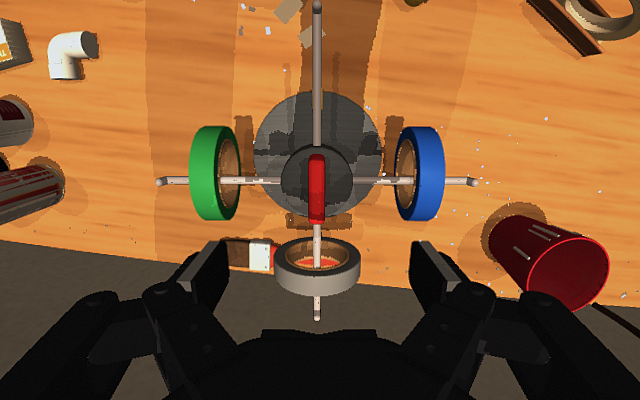

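The arm now hides the mark completely in the wrist view, seen from within the arm's plane, so the hook is over the mark (bearing −173.1°). Next, go over the tape roll.

arm_command(commands=[[[0,0,0],[0.019,0.0335,0],1],[[0,0,0],[0.019,0.0335,0],1],[[0,0,0],[0.019,0.0335,0],1],[[0,0,0],[0.019,0.0335,0],1],[[0,0,0],[0.019,0.0335,0],1],[[0,0,0],[0.019,0.0335,0],1],[[0,0,0],[0.019,0.0335,0],1],[[0,0,0],[0.019,0.0335,0],1],[[0,0,0],[0.019,0.0335,0],1],[[0,0,0],[0.019,0.0335,0],1]])

```text
clock: 9.87
tool_pos: [0.4289, 0.3228, 0.3113]
orientation: [0.0, -0.06, 0.998, 0.0]
ft_force: [0.8, 0.1, 0.4]
opening: 1.003
gripper_force: 0.0
```

arm_command(commands=[[[0,0,-0.118],[0,0,0.007],1],[[0,0,-0.118],[0,0,0.007],1],[[0,0,-0.118],[0,0,0.007],1],[[0,0,-0.118],[0,0,0.007],1],[[0,0,-0.118],[0,0,0.007],1],[[0,0,-0.118],[0,0,0.007],1],[[0,0,-0.118],[0,0,0.007],1],[[0,0,-0.118],[0,0,0.007],1],[[0,0,0],[0,0,0],1],[[0,0,0],[0,0,0],1]])

```text
clock: 10.7
tool_pos: [0.43, 0.3214, 0.255]
orientation: [-0.001, -0.506, 0.863, -0.0]
ft_force: [-0.3, -0.7, 0.1]
opening: 1.002
gripper_force: 0.0
```

```bash
cat > roll.py <<'E'
from h import *
np.set_printoptions(precision=4,suppress=True)
w=cap('wrist','w4.png');s=cap('side');t=cap('top');p,R=pose();print(p,R[:,0],np.degrees(np.arctan2(R[1,0],R[0,0])),state()['q'],state()['clock'])
M=[];O=[]
for n,c in(('wrist',w),('side',s),('top',t)):
    d=eyes.landmark_of(n,'tape_mid');e=eyes.landmark_of(n,'tape_roll')
    if d:M.append((c,d[0]['at']));x=onz(c,d[0]['at'],.057);print(n,'mid',d[0]['p'],d[0]['at'],x,'tool',R.T@(x-p))
    if e:O.append((c,e[0]['at']));x=onz(c,e[0]['at'],.057);print(n,'org',e[0]['p'],e[0]['at'],x)
if len(M)>1:print('mid tri',tri(M))
if len(O)>1:print('org tri',tri(O))
E
python3 roll.py
```

```text
[0.4305 0.3218 0.2558] [-0.4872 -0.8733 -0.0008] -119.15999735480554 [ 0.6418  0.2798 -0.1038  1.1864  0.     -0.42  ] 10.85
wrist mid 0.74 [317.8, 172.4] [0.428  0.3192 0.057 ] tool [0.0037 0.001  0.1988]
wrist org 0.57 [326.5, 169.5] [0.4184 0.321  0.057 ]
side mid 0.56 [380.8, 282.2] [0.4273 0.3127 0.057 ] tool [ 0.0097 -0.0016  0.1988]
side org 0.69 [389.5, 283.7] [0.4125 0.3196 0.057 ]
top mid 0.79 [241.3, 239.2] [0.4262 0.314  0.057 ] tool [0.0091 0.0001 0.1988]
top org 0.94 [236.7, 242.3] [0.4186 0.3256 0.057 ]
mid tri [0.4274 0.3161 0.0592]
org tri [0.4169 0.3232 0.0601]
```

View pics/w4.png

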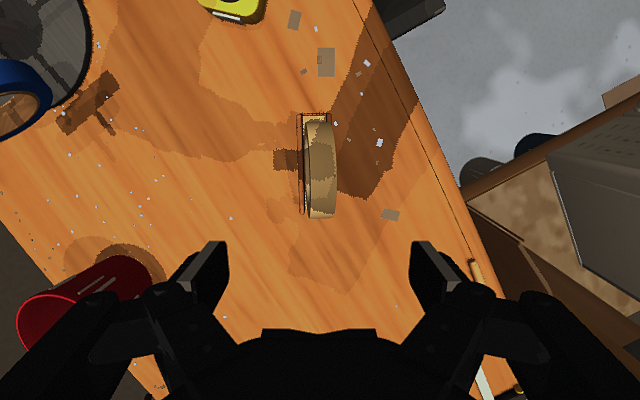

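The roll stands upright in the view, at u≈307–336, v≈118–218. It is centred between the fingers and parallel to the tool's x. I'll check the angle from its mask.

```bash
python3 - <<'E'
from h import *
np.set_printoptions(precision=4,suppress=True)
w=cap('wrist');p,R=pose()
d=eyes.silhouettes('wrist','tape_roll')[0];m=d['mask'];print(d['p'],d['extent'])
for v in range(118,220,8):
    u=np.nonzero(m[v])[0]
    if len(u):
        print(v,u.min(),u.max(),[ (R.T@(onz(w,(x,v),.1)-p))[:2].round(4).tolist() for x in (u.min(),u.max())])
c=np.array([.428,.3175])
for a in(-29.2,): 
  pass
E
```

```text
0.94 [302.4, 122.6, 335.5, 218.0]
126 305 331 [[0.0531, -0.0106], [0.053, 0.0124]]
134 305 332 [[0.0461, -0.0106], [0.0461, 0.0133]]
142 304 334 [[0.039, -0.0116], [0.039, 0.0152]]
150 304 335 [[0.0319, -0.0117], [0.0318, 0.0162]]
158 305 336 [[0.0246, -0.0109], [0.0246, 0.0172]]
166 306 336 [[0.0173, -0.0101], [0.0173, 0.0173]]
174 306 336 [[0.0098, -0.0102], [0.0098, 0.0174]]
182 305 336 [[0.0023, -0.0112], [0.0023, 0.0175]]
190 306 336 [[-0.0054, -0.0103], [-0.0054, 0.0176]]
198 306 334 [[-0.0131, -0.0104], [-0.0132, 0.0158]]
206 307 334 [[-0.021, -0.0096], [-0.021, 0.0159]]
214 308 332 [[-0.029, -0.0087], [-0.029, 0.0141]]
```

```bash
python3 - <<'E'
from h import *
w=cap('wrist');p,R=pose();m=eyes.silhouettes('wrist','tape_roll')[0]['mask']
v,u=np.nonzero(m);print(v.min(),v.max())
th=np.linspace(0,2*np.pi,200)
for x in (.002,.004,.006,.008,.010):
    c=p+R@[x,.003,0];c[2]=.057
    P=np.array([c+R[:,0]*.0505*np.cos(a)+[0,0,.0505*np.sin(a)]+R[:,1]*k for a in th for k in(-.012,.012)])
    q=proj(w,P);print(x,q.min(0),q.max(0), u.min(),u.max())
E
```

```text
121 217
0.002 [306.97209722 124.18868984] [333.79034818 220.71494951] 304 336
0.004 [306.94844057 122.19707448] [333.81763991 218.91528999] 304 336
0.006 [306.92475832 120.19755702] [333.84495068 217.109291  ] 304 336
0.008 [306.90105114 118.19216087] [333.8722796  215.30343684] 304 336
0.01 [306.87731969 116.18088922] [333.89962578 213.4937922 ] 304 336
```

arm_command(commands=[[[0,0,0],[0.0055,0.003,0.03],1],[[0,0,0],[0,0,0.035],1],[[0,0,0],[0,0,0.035],1],[[0,0,0],[0,0,0.025],1],[[0,0,0],[0,0,0.0135],1],[[0,0,0],[0,0,0],0],[[0,0,0],[0,0,0],0],[[0,0,0],[0,0,0],-1],[[0,0,0],[0,0,0],-1],[[0,0,0],[0,0,0],-1],[[0,0,0],[0,0,0],-1],[[0,0,0],[0,0,0],-1]], squeeze=30)

```text
clock: 12.35
tool_pos: [0.4262, 0.3191, 0.1184]
orientation: [0.002, -0.507, 0.862, 0.0]
ft_force: [-0.6, -0.9, 6.0]
opening: 0.269
gripper_force: 29.6
```

```bash
python3 - <<'E'
from h import *
np.set_printoptions(precision=4,suppress=True)
s=state();print(pose(),s['ft_force'],s['ft_torque'],s['opening'],s['gripper_force'])
a=cap('side')['frame'];w=cap('wrist')['frame']
cv2.imwrite('pics/g1.png',np.hstack([cv2.resize(a[220:350,310:440],(390,390),interpolation=2),cv2.resize(w[100:340,200:440],(390,390))]))
E
```

```text
(array([0.4262, 0.3191, 0.1184]), array([[-0.4857, -0.8741,  0.003 ],
       [-0.8741,  0.4857,  0.002 ],
       [-0.0032, -0.0017, -1.    ]])) [-0.5797 -0.9319  6.0296] [-0.0791 -0.0657  0.031 ] 0.26942077511152235 29.64946239022538
```

View pics/g1.png

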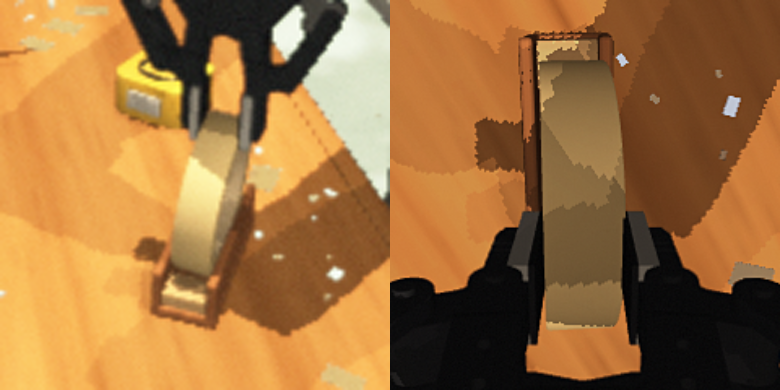

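The roll is gripped at the top of its rim, pads flat on both faces. Lift it, then turn it in line with the hook.

arm_command(commands=[[[0,0,0],[0,0,-0.012],-1],[[0,0,0],[0,0,-0.025],-1],[[0,0,0],[0,0,-0.03],-1],[[0,0,-0.05],[0,0,-0.03],-1],[[0,0,-0.1],[0,0,-0.025],-1],[[0,0,-0.11],[0,0,-0.012],-1],[[0,0,-0.11],[0,0,0],-1],[[0,0,-0.11],[0,0,0],-1],[[0,0,-0.1],[0,0,0],-1],[[0,0,-0.048],[0,0,0],-1],[[0,0,0],[0,0,0],-1]])

```text
clock: 13.37
tool_pos: [0.4247, 0.3181, 0.2507]
orientation: [0.0, 0.749, -0.663, -0.0]
ft_force: [-0.4, 0.2, -0.9]
opening: 0.27
gripper_force: 29.4
```

```bash
cat > tgt.py <<'E'
from h import *
import sys
np.set_printoptions(precision=4,suppress=True)
A=np.array([.659,.012]);o=np.array([np.cos(np.radians(-173.1)),np.sin(np.radians(-173.1))])
p,R=pose();s=state()
r=float(sys.argv[1]);z=float(sys.argv[2]);X=np.r_[A+o*r,z]
print(s['clock'],p,'yaw',np.degrees(np.arctan2(R[1,0],R[0,0])),'tilt',R[:,2],'grip',s['opening'],s['gripper_force'],'F',s['ft_force'],s['q'][5])
print('shift in tool',R.T@(X-p),'radius now',(p[:2]-A)@o,'lateral',(p[:2]-A)@[-o[1],o[0]])
E
python3 tgt.py .205 .2
```

```text
13.3667 [0.4247 0.3181 0.2507] yaw -83.0349513682147 tilt [-0.0005 -0.0002 -1.    ] grip 0.26987944889049376 29.413277558342088 F [-0.3678  0.2199 -0.8814] -1.0495857758850258
shift in tool [0.332  0.0095 0.0508] radius now 0.19582760205183172 lateral -0.33202987087754315
```

arm_command(commands=[[[0,0,0],[0.012,0.0008,0],-1],[[0,0,0],[0.022,0.0008,0],-1],[[0,0,0],[0.03,0.0008,0],-1],[[0,0,0],[0.034,0.0008,0],-1],[[0,0,0],[0.034,0.0008,0],-1],[[0,0,0],[0.034,0.0008,0],-1],[[0,0,0],[0.034,0.0008,0],-1],[[0,0,0],[0.034,0.0008,0],-1],[[0,0,0],[0.034,0.0008,0],-1],[[0,0,0],[0.03,0.0008,0],-1],[[0,0,0],[0.02,0.0008,0],-1],[[0,0,0],[0.014,0.0008,0],-1]])

```text
clock: 14.37
tool_pos: [0.4548, -0.0153, 0.2508]
orientation: [0.0, 0.747, -0.665, 0.0]
ft_force: [0.1, 0.2, -1.3]
opening: 0.266
gripper_force: 29.4
```

arm_command(commands=[[[0,0,0],[0,0,0.012],-1],[[0,0,0],[0,0,0.025],-1],[[0,0,0],[0,0,0.014],-1],[[0,0,0],[0,0,0],-1],[[0,0,0],[0,0,0],-1]])

```text
clock: 14.78
tool_pos: [0.4543, -0.013, 0.1994]
orientation: [0.001, 0.748, -0.664, -0.001]
ft_force: [0.4, 0.5, -1.2]
opening: 0.27
gripper_force: 29.4
```

```bash
python3 tgt.py .105 .2; python3 - <<'E'
from h import *
np.set_printoptions(precision=4,suppress=True)
s=cap('side');t=cap('top');w=cap('wrist')
M=[]
for n,c in(('side',s),('top',t),('wrist',w)):
    for th in('tape_mid','free_hook'):
        d=eyes.landmark_of(n,th)
        if d: print(n,th,d[0]['p'],d[0]['at'],onz(c,d[0]['at'],.15 if th=='free_hook' else .139))
cv2.imwrite('pics/h1.png',np.hstack([cv2.resize(s['frame'][130:290,230:390],(400,400),interpolation=2),cv2.resize(w['frame'][0:400,120:520],(400,400))]))
E
```

```text
14.7833 [ 0.4543 -0.013   0.1994] yaw -83.14843448310734 tilt [-0.0024 -0.0002 -1.    ] grip 0.26965318712584185 29.422411053674296 F [ 0.4458  0.5407 -1.2465] -1.7187838836345357
shift in tool [-0.0003 -0.1013 -0.0009] radius now 0.20625901161818594 lateral 0.00019505675221482416
side tape_mid 0.73 [339.4, 185.3] [ 0.4544 -0.0148  0.139 ]
side free_hook 0.82 [302.9, 187.3] [0.5511 0.0173 0.15  ]
top tape_mid 0.66 [376.7, 218.4] [ 0.4657 -0.0166  0.139 ]
top free_hook 0.92 [370.8, 180.6] [ 0.5539 -0.0045  0.15  ]
wrist free_hook 0.95 [151.7, 222.5] [ 0.5552 -0.0022  0.15  ]
```

View pics/h1.png

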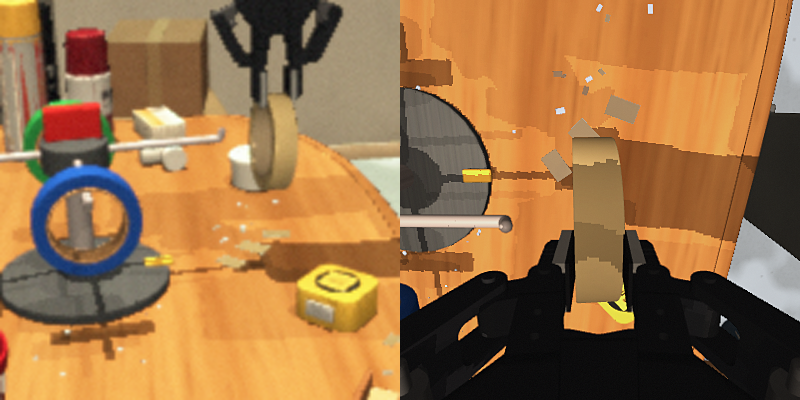

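The side view shows the roll just outside the tip, with the arm level with its bore. The wrist view shows the arm running straight at it.

arm_command(commands=[[[0,0,0],[0.0015,-0.006,0],-1],[[0,0,0],[0,-0.012,0],-1],[[0,0,0],[0,-0.015,0],-1],[[0,0,0],[0,-0.015,0],-1],[[0,0,0],[0,-0.015,0],-1],[[0,0,0],[0,-0.015,0],-1],[[0,0,0],[0,-0.013,0],-1],[[0,0,0],[0,-0.008,0],-1],[[0,0,0],[0,-0.003,0],-1],[[0,0,0],[0,0,0],-1],[[0,0,0],[0,0,0],-1]])

```text
clock: 16.15
tool_pos: [0.5564, -0.0017, 0.1996]
orientation: [0.0, 0.749, -0.663, -0.0]
ft_force: [-0.2, -0.2, -0.7]
opening: 0.272
gripper_force: 29.5
```

```bash
python3 tgt.py .105 .176; python3 - <<'E'
from h import *
np.set_printoptions(precision=4,suppress=True)
s=cap('side');w=cap('wrist');t=cap('top')
for n,c in(('side',s),('wrist',w),('top',t)):
    for th in('tape_mid','free_hook'):
        d=eyes.landmark_of(n,th)
        if d: print(n,th,d[0]['p'],d[0]['at'],onz(c,d[0]['at'],.15 if th=='free_hook' else .139))
cv2.imwrite('pics/h2.png',np.hstack([cv2.resize(s['frame'][140:270,220:350],(400,400),interpolation=2),cv2.resize(w['frame'][0:400,120:520],(400,400))]))
E
```

```text
16.15 [ 0.5564 -0.0017  0.1996] yaw -83.06939973797623 tilt [-0.0012 -0.0001 -1.    ] grip 0.2715131227247116 29.45525520684896 F [-0.1557 -0.1657 -0.7083] -1.6947571645047648
shift in tool [-0.0013  0.0014  0.0236] radius now 0.10354492556037286 lateral 0.0012636680230329132
side tape_mid 0.71 [301.4, 190.6] [0.5548 0.0104 0.139 ]
side free_hook 0.85 [302.5, 185.8] [0.5513 0.0059 0.15  ]
top tape_mid 0.67 [370.6, 176.5] [ 0.5658 -0.0064  0.139 ]
top free_hook 0.74 [369.1, 178.0] [ 0.5602 -0.0008  0.15  ]
```

View pics/h2.png

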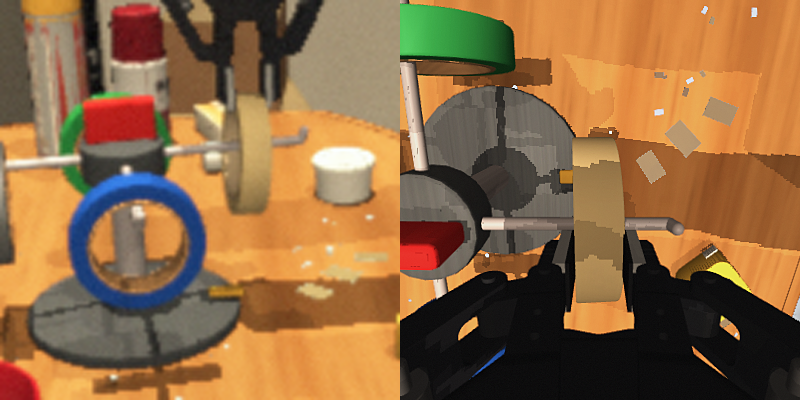

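The roll is threaded on the arm, with the tip showing beyond it. Lower it until it rests.

arm_command(commands=[[[0,0,0],[0,0,0.006],-1],[[0,0,0],[0,0,0.008],-1],[[0,0,0],[0,0,0.004],-1],[[0,0,0],[0,0,0.002],-1],[[0,0,0],[0,0,0.001],-1],[[0,0,0],[0,0,0],-1]])

```text
clock: 17.1
tool_pos: [0.5567, -0.0017, 0.1783]
orientation: [0.0, 0.749, -0.663, -0.0]
ft_force: [-0.1, 0.1, -0.4]
opening: 0.269
gripper_force: 29.4
```

arm_command(commands=[[[0,0,0],[0,0,0.0015],-1],[[0,0,0],[0,0,0],-1]])

```text
clock: 17.27
tool_pos: [0.557, -0.0017, 0.1773]
orientation: [-0.0, 0.749, -0.663, 0.0]
ft_force: [-0.4, 0.6, -1.2]
opening: 0.266
gripper_force: 29.4
```

arm_command(commands=[[[0,0,0],[0,0,0.001],-1],[[0,0,0],[0,0,0],-1]])

```text
clock: 17.43
tool_pos: [0.557, -0.0017, 0.1763]
orientation: [-0.0, 0.749, -0.663, 0.0]
ft_force: [-0.4, -0.3, -0.9]
opening: 0.272
gripper_force: 29.4
```

arm_command(commands=[[[0,0,0],[0,0,0.0015],-1],[[0,0,0],[0,0,0],-1]])

```text
clock: 17.6
tool_pos: [0.5569, -0.0017, 0.1746]
orientation: [0.0, 0.749, -0.663, -0.0]
ft_force: [0.1, -0.3, -1.3]
opening: 0.27
gripper_force: 29.4
```

arm_command(commands=[[[0,0,0],[0,0,0.001],-1],[[0,0,0],[0,0,0],-1]])

```text
clock: 17.77
tool_pos: [0.557, -0.0016, 0.1741]
orientation: [-0.0, 0.749, -0.663, 0.0]
ft_force: [-0.9, -0.1, 2.4]
opening: 0.262
gripper_force: 29.5
```

Contact is felt. Release gently, let it settle, then rise.

arm_command(commands=[[[0,0,0],[0,0,0],-0.4],[[0,0,0],[0,0,0],-0.3],[[0,0,0],[0,0,0],-0.2],[[0,0,0],[0,0,0],0],[[0,0,0],[0,0,0],0],[[0,0,0],[0,0,0],0],[[0,0,0],[0,0,0],0]])

```text
clock: 18.35
tool_pos: [0.557, -0.0017, 0.1738]
orientation: [0.0, 0.749, -0.663, 0.0]
ft_force: [-0.0, 0.0, 0.3]
opening: 0.501
gripper_force: 0.0
```

```bash
python3 tgt.py .105 .176; python3 - <<'E'
from h import *
s=cap('side');w=cap('wrist')
cv2.imwrite('pics/h3.png',np.hstack([cv2.resize(s['frame'][140:270,220:350],(400,400),interpolation=2),cv2.resize(w['frame'][0:400,120:520],(400,400))]))
E
```

```text
18.35 [ 0.557  -0.0017  0.1738] yaw -83.07328117305127 tilt [ 0. -0. -1.] grip 0.5008501979622482 0.0 F [-0.0349  0.0313  0.3036] -1.6946840468510382
shift in tool [-0.0013  0.0021 -0.0022] radius now 0.10293586270170771 lateral 0.0013138365804432166
```

View pics/h3.png

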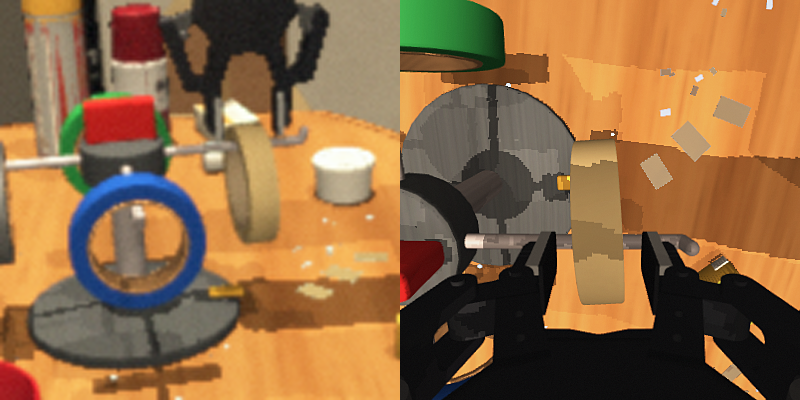

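The roll hangs on the arm, clear of the opened fingers. Rising.

arm_command(commands=[[[0,0,0],[0,0,-0.008],0],[[0,0,0],[0,0,-0.015],0],[[0,0,0],[0,0,-0.025],0],[[0,0,0],[0,0,-0.03],0],[[0,0,0],[0,0,-0.03],0],[[0,0,0],[0,0,-0.02],0],[[0,0,0],[-0.02,0,0],0],[[0,0,0],[-0.03,0,0],0],[[0,0,0],[-0.02,0,0],0],[[0,0,0],[0,0,0],0],[[0,0,0],[0,0,0],0],[[0,0,0],[0,0,0],0]])

```text
clock: 19.45
tool_pos: [0.5486, 0.0675, 0.3022]
orientation: [0.0, 0.749, -0.663, 0.0]
ft_force: [-0.5, 1.2, -0.1]
opening: 0.502
gripper_force: 0.0
```

```bash
python3 - <<'E'
from h import *
np.set_printoptions(precision=4,suppress=True)
s=cap('side');w=cap('wrist');t=cap('top')
h=cv2.cvtColor(w['frame'],cv2.COLOR_BGR2HSV)
for n,c in(('side',s),('wrist',w),('top',t)):
    for th in('tape_mid','free_hook','grip_bar'):
        d=eyes.landmark_of(n,th)
        if d: print(n,th,d[0]['p'],d[0]['at'],onz(c,d[0]['at'],{'free_hook':.15,'grip_bar':.194}.get(th,.113)))
print(pose()[0],state()['clock'])
cv2.imwrite('pics/h4.png',np.hstack([cv2.resize(s['frame'][140:270,220:350],(300,300),interpolation=2),cv2.resize(w['frame'],(480,300))]))
E
```

```text
side tape_mid 0.65 [302.5, 197.1] [ 0.5513 -0.0116  0.113 ]
side free_hook 0.37 [305.2, 196.1] [0.5501 0.0796 0.15  ]
side grip_bar 0.61 [260.5, 171.3] [0.6527 0.0092 0.194 ]
wrist grip_bar 0.79 [177.6, 105.8] [0.6574 0.0098 0.194 ]
top tape_mid 0.56 [365.8, 180.0] [0.5622 0.0012 0.113 ]
[0.5485 0.0677 0.3018] 20.05
```

View pics/h4.png

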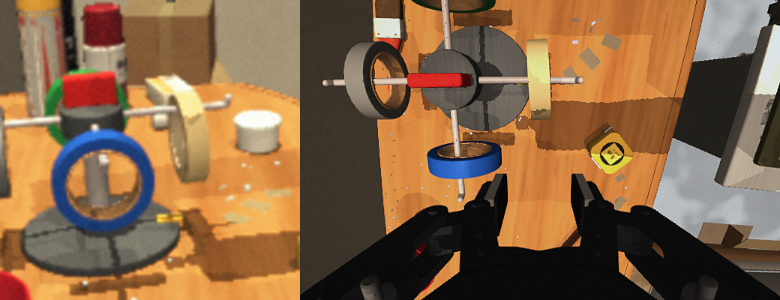

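```bash
python3 - <<'E'
from h import *
w=cap('wrist');h=cv2.cvtColor(w['frame'],cv2.COLOR_BGR2HSV)
a=onz(w,(36,110.7),.154);b=onz(w,(373,106.7),.154);print('hook bearing',np.degrees(np.arctan2(*(b-a)[1::-1])),np.hypot(*(b-a)[:2]))
m=(cv2.inRange(h,(0,150,90),(6,255,255))|cv2.inRange(h,(172,150,90),(180,255,255)));m[:90]=0;m[125:]=0;m[:,:135]=0;m[:,225:]=0
v,u=np.nonzero(m);P=np.array([onz(w,p,.194)[:2] for p in zip(u,v)]);_,V=np.linalg.eigh(np.cov(P.T));print('bar',len(u),np.degrees(np.arctan2(V[1,1],V[0,1])))
s=[np.array(eyes.landmark_of('side','tape_mid')[0]['at']) for _ in range(3) if cap('side')];print(s,state()['clock'])
E
```

```text
hook bearing -173.16939933428935 0.2973172926926341
bar 1364 -172.79447094397727
[array([302.8, 201.4]), array([301.8, 199.6]), array([303.2, 197.1])] 20.4
```

arm_command(commands=[[[0,0,0],[0,0,0],0],[[0,0,0],[0,0,0],0],[[0,0,0],[0,0,0],0],[[0,0,0],[0,0,0],0],[[0,0,0],[0,0,0],0],[[0,0,0],[0,0,0],0],[[0,0,0],[0,0,0],0],[[0,0,0],[0,0,0],0],[[0,0,0],[0,0,0],0],[[0,0,0],[0,0,0],0],[[0,0,0],[0,0,0],0],[[0,0,0],[0,0,0],0]])

```text
clock: 21.4
tool_pos: [0.5485, 0.0678, 0.3018]
orientation: [0.0, 0.749, -0.663, 0.0]
ft_force: [-0.5, 0.5, 0.4]
opening: 0.497
gripper_force: 0.0
```

```bash
python3 -c "
from station import bot
print(bot.close_job())"
```

```text
the job is handed in; nothing more can be done
None
```

I handed the job in at about 21 s: the hook measured −173.2°, against −173.4° for the mark, and the tape roll was hanging on it with the gripper clear, but I viewed 12 pictures, two over the limit of 10.

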